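Screw the vacuum drying pot shut

TASK

The vacuum drying pot has been loaded with wet phone boards and left open. Swing its hinged lid down onto the pot without slamming it, then press the spring-lifted screw cap down into the mouth, feeling for where it drops in between the threads, and turn it clockwise right up to its stop, so that it stays down flush with the lid ring when you let go. Leave the jar, the solder spool, the screwdriver and the tweezers beside the pot where they are.

Things in the scene. Friction and masses are not known exactly. Their poses are not given: they have to be found in the camera images.
- pot: Stainless vacuum pot, fixed to the bench: round, 154 mm across, 176 mm at the flange, rim 130 mm high. Origin: centre of its underside; z up. Its -x side is the front, its +x side the back, where the lid is hinged. Gauge and valve stick out on its +y side, up to 130 mm from the axis and 125 mm high.
- lid_hinge (a point): Middle of the lid's hinge axis, which runs along the pot's y axis: 108 mm behind the pot's axis (pot x = +108 mm), 137 mm above the bench. Axes as the pot's.
- lid (a joint): Opening angle of the lid, rad: 0 is shut on the rim (hard stop); starts at 0.6 to 0.95, opens to 1.6. The lid is a dark steel ring, 176 mm outside, 136 mm inside, 14 mm thick, mid-plane through the hinge axis, its centre 108 mm from the hinge; it carries the screw cap. The hinge is stiff: the lid stays where it is left; 2 to 5 N on the tab closes it.
- lid_tab (a point): On the push tab at the lid ring's front edge, across from the hinge: a plate 34 mm (radially) by 50 mm, 10 mm thick, ending 225 mm from the hinge axis. The point is on its top face, 212 mm from the hinge axis and 7 mm above the lid's mid-plane. z: the lid's upper normal; x: towards the hinge.
- cap_top (a point): Centre of the screw cap's flat top face; z along the cap's axis, away from the pot. Aluminium disc 128 mm wide, captive in the lid ring, turns and slides along its axis. Lid shut: a spring holds its top 168 mm above the bench, 24 mm above the lid ring's top (144 mm). Pressing takes 5 N at first, 10 N at the bottom, 2 mm below flush. A centre boss, 18 mm in radius, is 11 mm tall.
- cap_lug (a point): Top centre of one of the four radial finger lugs that stand on the cap's top face at 90 degrees, along cap_top's +x (this one), +y, -x and -y. Each reaches from 22 to 60 mm from the cap's axis, is 16 mm wide and 24 mm tall. Turning takes 2 to 12 N on a lug; clockwise from above (towards negative yaw) tightens, and the cap can turn on round and round.
- cap_dog (a point): One of two thread dogs, half a turn apart, under the cap (along cap_top's +x and -x, each 45 degrees wide). Not lined up, they land on the mouth's threads and the cap goes down only 2 mm; lined up (a window of about 45 degrees in every 180) it goes down all the way. Let go before its dogs are under the threads, it springs up again.
- pot_mouth (a point): Centre of the mouth at rim height. In it sit two threads, half a turn apart, hidden once the lid is shut; their angle is not told: find it by pressing and turning. Pressed down and turned clockwise, the dogs run under the threads, which hold the cap and draw it down 8 mm over 84 degrees to a hard stop; let go there it stays within 1 mm of flush, short of it, it stands proud.
- flux_jar: Bystander: blue flux jar, 60 mm wide, 62 mm tall, near the pot. Origin: its underside's centre. Leave it alone.
- spool: Bystander: spool of solder standing on its end, 62 mm wide, 44 mm tall, near the pot. Origin: its underside's centre. Leave it alone.
- driver: Bystander: screwdriver, 150 mm, lying. Origin: its underside's centre. Leave it alone.
- tweezers: Bystander: dark steel tweezers, 115 mm, lying. Origin: its underside's centre. Leave it alone.

How it is judged:
By the outcome, as a careful person would: the job done as asked, in the order asked, and still so for the second after the job is handed in, with the robot touching nothing.
It also fails if it takes over 72 s, if anything falls off the work surface, if the arm or the gripper's body presses on something with over 40 N, if the wrist force passes 120 N, or if a joint passes its speed limit or range.

ROBOT

A 7-joint arm with a two-finger parallel gripper is mounted at the origin on the work surface. World frame = base frame: x ahead of the robot, y to its left, z up, the work surface at z = 0. Lengths are in m, angles in rad, forces in N, time in s.
With the tool pointing down it reaches from about 0.4 to 0.925 m from the base axis. Payload 5.6 kg.
Tool frame: the origin (TCP) lies on the centre line of the jaws, within the pads' length; the fingertips stand 14 mm ahead of it and the grasp point (between the pads) lies 5 mm behind it (manip.finger_overhang is the distance from the TCP to the fingertips, in m); z points along the fingers, y is the line along which they close (so a half turn about z gives the same grasp; the last joint's range is limited). The gripper opens to 85 mm and grips with 20 to 120 N. Pads are 22 mm wide; open, the fingers measure 114 mm over their backs; the gripper's body (76 mm by 85 mm) begins 54 mm behind the grasp point. The pads swing forward as they close: fully open they stand 13 mm farther back than shut.
Start: joints at [1.243, 0.468, -0.012, 1.603, 0.006, 1.071, -0.056], TCP at [0.183, -0.624, 0.245] pointing down, gripper open.
Joint ranges: [-2.53, 2.53], [-0.31, 2.02], [-1.57, 1.55], [0.28, 2.44], [-1.29, 4.43], [0.15, 1.84], [-2.92, 2.92]. Speed limits (rad/s): [2.57, 2.57, 3.14, 3.14, 3.14, 3.14, 3.14].

INTERFACE

Orientations are given as a 3x3 rotation matrix whose columns are the frame's x, y, z axes.
In Python, from cell import manip gives the robot as it stands. Calls block until the motion is done:
- manip.move_pose(position, orientation): joint-space move of the TCP to a pose.
- manip.move_linear(position, rate=0.15, rotation=None): straight line of the TCP; rotation=None keeps the orientation; rate is the mean speed in m/s.
- manip.movej(angles): joint-space move.
- manip.set_gripper(opening): finger opening in m; the grip force is fixed at half the most; returns when the fingers have stopped.
- manip.hold(seconds).
- manip.ik(position, orientation): joint angles nearest the present ones, or None.
- manip.get_state(): the state.
- manip.capture(name): name is "scene" or "top" or "wrist"; returns the picture (384x512x3 uint8, red, green, blue); there is no depth.
- manip.get_calibration(name): a dict with "vertical_fov" (degrees; the focal length in pixels is half the picture's height over the tangent of half this angle, whatever the lens; pixels are square), "cx", "cy" (the principal point, pixels), "R" (3x3) and "t" (3): a world point X has camera coordinates R X + t; the wrist camera has in their place "mount" (4x4, takes a point from camera to tool coordinates, whose origin is the TCP and whose axes are the flange's). Camera axes: x right, y down, z forward; pixel columns grow to the right and rows downward; lengths in m; the calibration is good to about 2 mm. A picture is of the moment at which its call begins: read the wrist's pose just before it. get_calibration takes no time and is no camera call.
A pose or a line that the arm cannot do raises manip.Unreachable and nothing moves.
- manip.hand_in(): hands the job in; it is judged then, once.
The state is a dict: "time": time; "q": joint angles; "qd": joint speeds; "joint_torque": joint torques, N m; "eef_pos": TCP position; "eef_rot": TCP orientation; "contact_force": force on the tool from outside, world axes, zero at the start; "moment": the same for the moment, N m; "finger_gap": finger opening in m; "gripper_force": force on a finger pad.
Only numpy, scipy, OpenCV 4.12 (cv2) and the standard library are available. Lean on these libraries where they do the work, as an engineer would, in place of code of your own. Each camera call takes 0.05 s, during which the arm holds its last target. There are 200 camera calls.

## Working session

There is one attempt and no reset: what is moved stays moved. The work goes in short steps, each a Python script; the robot and the scene stay as the last script left them, time stands still between calls to the robot, and variables do not carry over. Pictures are saved under pics/ and viewed, at most 10 in all, crops included, and the job is handed in when it is done.

```bash
ls; mkdir -p pics; python3 - <<'E'
from cell import manip
import cv2,numpy as np
np.set_printoptions(precision=4,suppress=True)
for n in ["scene","top"]:
    im=manip.capture(n); cv2.imwrite(f"pics/{n}0.png",im[:,:,::-1]); print(n,manip.get_calibration(n))
print(manip.get_calibration("wrist")); print(manip.get_state())
E
```

```text
pics
scene {'vertical_fov': 52.19465189918629, 'cx': 255.25985201724373, 'cy': 185.63295059507067, 'R': array([[ 0.9659, -0.2588,  0.0104],
       [-0.2077, -0.7981, -0.5656],
       [ 0.1546,  0.5442, -0.8246]]), 't': array([-0.4761,  0.2496,  0.9426])}
top {'vertical_fov': 57.49546145795577, 'cx': 255.41490676408532, 'cy': 193.0453426286246, 'R': array([[ 0.0058, -0.9994,  0.0354],
       [-0.9845, -0.012 , -0.1749],
       [ 0.1753, -0.0339, -0.9839]]), 't': array([0.0471, 0.5453, 0.9024])}
{'vertical_fov': 59.30246238892595, 'cx': 253.41131917832934, 'cy': 191.32319545013547, 'mount': array([[-0.0007, -0.9557, -0.2943,  0.0747],
       [ 1.    , -0.0004, -0.0013,  0.0004],
       [ 0.0012, -0.2943,  0.9557, -0.1285],
       [ 0.    ,  0.    ,  0.    ,  1.    ]])}
{'time': 0.1, 'q': array([ 1.243 ,  0.4683, -0.0116,  1.6035,  0.006 ,  1.0714, -0.0563]), 'qd': array([ 0.0008, -0.004 , -0.001 , -0.0029, -0.0021,  0.0004,  0.0006]), 'joint_torque': array([  0.0014, -53.3522,   0.0215, -25.1964,   0.0114,   0.0044,
        -0.    ]), 'eef_pos': array([ 0.1824, -0.6234,  0.2444]), 'eef_rot': array([[ 0.9597,  0.2809, -0.0006],
       [ 0.2809, -0.9597,  0.0016],
       [-0.0001, -0.0017, -1.    ]]), 'contact_force': array([-1.1387,  0.3543,  0.6069]), 'moment': array([ 0.0078, -0.0246, -0.0237]), 'gripper_force': 0.0, 'finger_gap': 0.08543893534107265}
```

View pics/scene0.png

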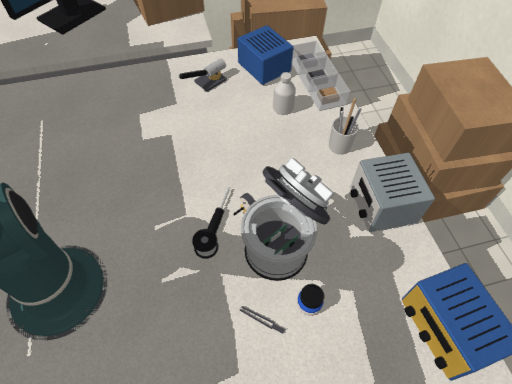

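View pics/top0.png

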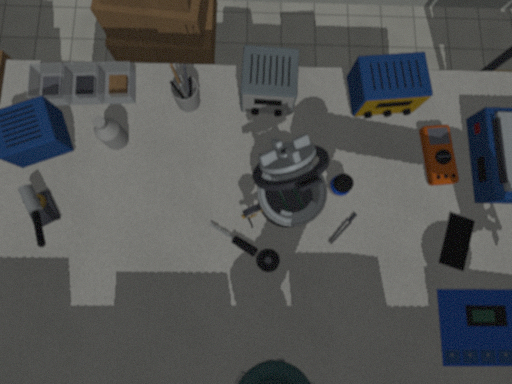

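```bash
python3 - <<'E'
import cv2,numpy as np
a=cv2.imread("pics/scene0.png")[150:285,220:350]; b=cv2.imread("pics/top0.png")[125:235,230:360]
a=cv2.resize(a,(400,415),interpolation=cv2.INTER_CUBIC); b=cv2.resize(b,(400,338),interpolation=cv2.INTER_CUBIC)
o=np.zeros((415,800,3),np.uint8); o[:,:400]=a; o[:338,400:]=b
cv2.imwrite("pics/crop1.png",o)
E
```

```text
(no output)
```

View pics/crop1.png

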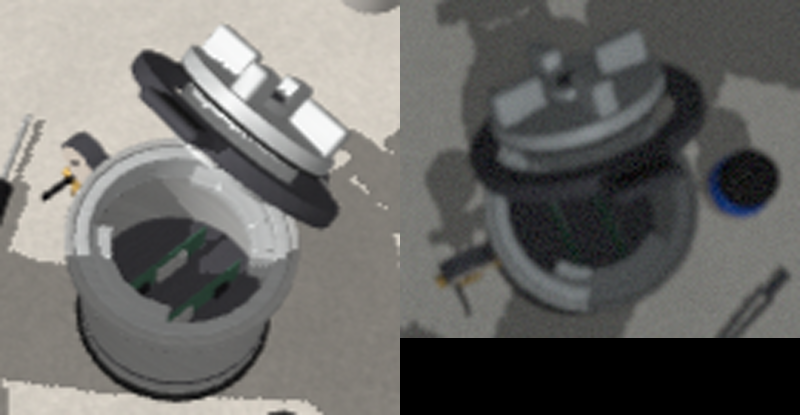

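```bash
cat > h.py <<'E'
import numpy as np,cv2
from scipy.optimize import least_squares
from cell import manip
np.set_printoptions(precision=4,suppress=True)
def cam(n):
    c=manip.get_calibration(n); f=192/np.tan(np.radians(c["vertical_fov"]/2))
    if n=="wrist":
        s=manip.get_state(); T=np.eye(4);T[:3,:3]=s["eef_rot"];T[:3,3]=s["eef_pos"];M=T@c["mount"]
        return f,c["cx"],c["cy"],M[:3,:3],M[:3,3]
    return f,c["cx"],c["cy"],c["R"].T,-c["R"].T@c["t"]
def ray(C,p):
    f,cx,cy,R,o=C; d=R@np.array([(p[0]-cx)/f,(p[1]-cy)/f,1]); return o,d/np.linalg.norm(d)
def plane(C,p,z):
    o,d=ray(C,p); return o+d*(z-o[2])/d[2]
def tri(r1,r2):
    A=np.zeros((3,3));b=np.zeros(3)
    for o,d in (r1,r2):
        P=np.eye(3)-np.outer(d,d);A+=P;b+=P@o
    X=np.linalg.solve(A,b); return X,[np.linalg.norm(np.cross(X-o,d)) for o,d in (r1,r2)]
def proj(C,X):
    f,cx,cy,R,o=C; v=R.T@(np.asarray(X)-o); return np.array([cx+f*v[0]/v[2],cy+f*v[1]/v[2]])
E
python3 - <<'E'
from h import *
S,T=cam("scene"),cam("top")
s=lambda u,v:(u/3.077+220,v/3.077+150); t=lambda u,v:((u-400)/3.077+230,v/3.077+125)
for C,P in ((S,[s(65,230),s(75,195),s(100,165),s(110,305),s(298,235),s(280,290)]),(T,[t(487,215),t(500,260),t(530,295),t(585,312),t(640,300),t(680,265),t(697,215)])):
    X=np.array([plane(C,p,.13)[:2] for p in P])
    r=least_squares(lambda c:np.linalg.norm(X-c,axis=1)-.088,X.mean(0)); print(r.x,r.fun)
L={}
for n,a,b in (("ly",s(230,50),t(520,100)),("l-y",s(325,130),t(620,50)),("gauge",s(80,145),t(470,262))):
    L[n]=tri(ray(S,a),ray(T,b)); print(n,L[n])
E
```

```text
[ 0.5425 -0.0298] [ 0.0015 -0.0015 -0.0051 -0.0024 -0.0033 -0.0027]
[ 0.5368 -0.0362] [-0.0033 -0.0006  0.002   0.0005 -0.0008 -0.0011 -0.0014]
ly (array([0.5857, 0.0305, 0.2564]), [np.float64(0.00012723472387283336), np.float64(0.00012723472387310774)])
l-y (array([ 0.6287, -0.0425,  0.245 ]), [np.float64(0.0016167984747452527), np.float64(0.0016167984747455717)])
gauge (array([0.4863, 0.0612, 0.128 ]), [np.float64(0.0014558415572418855), np.float64(0.0014558415572418237)])
```

```bash
cat >> h.py <<'E'
def Rz(yaw):
    c,s=np.cos(yaw),np.sin(yaw); return np.array([[c,s,0],[s,-c,0],[0,0,-1.]])
E
python3 - <<'E'
from h import *
manip.set_gripper(0)
R=Rz(np.radians(24))
manip.move_pose([.47,-.06,.43],R)
s=manip.get_state(); print(s["time"],s["eef_pos"],s["contact_force"],s["q"])
im=manip.capture("wrist"); cv2.imwrite("pics/w1.png",im[:,:,::-1])
W=cam("wrist")
P=np.array([.539,-.033,0])
for yaw in (20,24,28):
    e=np.array([np.cos(np.radians(yaw)),np.sin(np.radians(yaw)),0]); n=np.array([-e[1],e[0],0])
    for th in (.7,.75,.8):
        f=lambda r,h,y:P+e*(.108-r*np.cos(th)+h*np.sin(th))+n*y+np.array([0,0,.137+r*np.sin(th)+h*np.cos(th)])
        print(yaw,th,[proj(W,f(.225,.007,y)).round(0) for y in (-.025,.025)])
E
```

```text
3.2167 [ 0.47   -0.0611  0.4296] [-0.1925  0.7693  0.3608] [ 0.6144  0.0584 -0.575   1.7282  0.0323  1.3652 -1.1204]
20 0.7 [array([282., 166.]), array([221., 162.])]
20 0.75 [array([284., 158.]), array([220., 154.])]
20 0.8 [array([285., 150.]), array([220., 146.])]
24 0.7 [array([287., 164.]), array([226., 164.])]
24 0.75 [array([288., 156.]), array([225., 156.])]
24 0.8 [array([290., 148.]), array([224., 148.])]
28 0.7 [array([292., 161.]), array([231., 166.])]
28 0.75 [array([293., 154.]), array([230., 158.])]
28 0.8 [array([294., 145.]), array([228., 150.])]
```

View pics/w1.png

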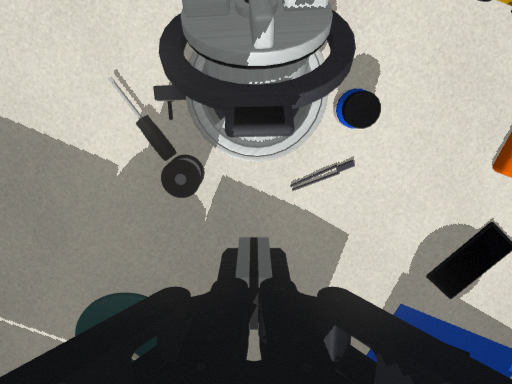

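```bash
python3 - <<'E'
import cv2
a=cv2.imread("pics/w1.png")[0:170,150:370]
a=cv2.convertScaleAbs(a,alpha=1.8,beta=20)
cv2.imwrite("pics/crop2.png",cv2.resize(a,None,fx=3.5,fy=3.5,interpolation=cv2.INTER_CUBIC))
E
```

```text
(no output)
```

View pics/crop2.png

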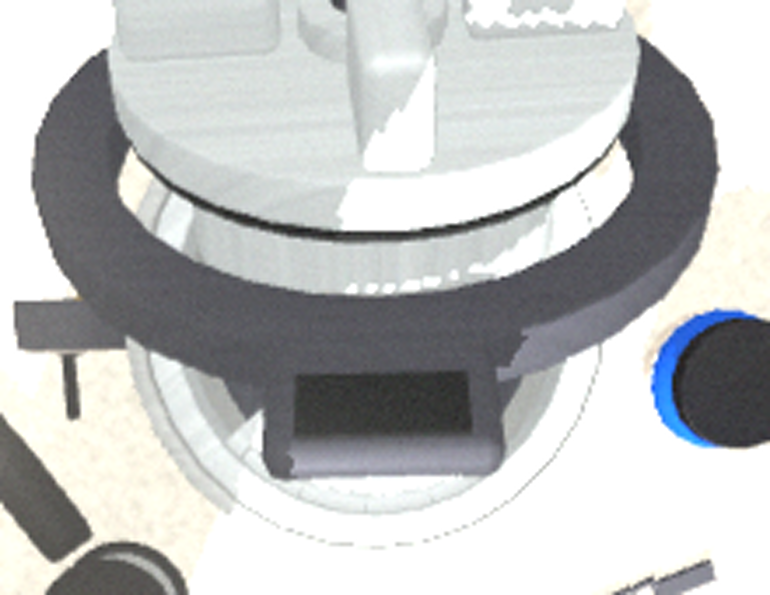

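```bash
python3 - <<'E'
from h import *
W=cam("wrist")
c=lambda u,v:(u/3.5+150,v/3.5)
rim=np.array([plane(W,c(*p),.13)[:2] for p in ((130,390),(155,440),(215,507),(285,537),(375,547),(460,532),(540,480),(590,410))])
tab=[c(265,436),c(500,436)]
ring=[c(718,165),c(33,165)]
def model(x):
    P=np.array([x[0],x[1],0]);e=np.array([np.cos(x[2]),np.sin(x[2]),0]);n=np.array([-e[1],e[0],0]);th=x[3]
    return lambda r,h,y:P+e*(.108-r*np.cos(th)+h*np.sin(th))+n*y+np.array([0,0,.137+r*np.sin(th)+h*np.cos(th)])
def res(x):
    f=model(x)
    r=list((np.linalg.norm(rim-x[:2],axis=1)-.088)*800)
    for p,y in zip(tab,(-.025,.025)): r+=list(proj(W,f(.223,.007,y))-p)
    for p,y in zip(ring,(-.088,.088)): r.append((proj(W,f(.108,.007,y))-p)[0])
    return r
o=least_squares(res,[.539,-.033,.42,.8],loss="soft_l1");print(o.x,np.degrees(o.x[2]),np.round(o.fun,1)); f=model(o.x)
print(f(.212,.007,0))
E
```

```text
[ 0.5402 -0.0312  0.3809  0.8884] 21.826350662755114 [  0.6   1.    1.8  -0.1  -1.2  -0.1   0.1  -0.2  63.    1.6 -74.3  -0.9
  -1.3  -0.5]
[ 0.5214 -0.0387  0.3059]
```

```bash
python3 - <<'E'
from h import *
W=cam("wrist")
c=lambda u,v:(u/3.5+150,v/3.5)
rim=np.array([plane(W,c(*p),.13)[:2] for p in ((130,390),(155,440),(215,507),(285,537),(375,547),(460,532),(540,480),(590,410))])
tab=[c(500,436),c(265,436)]
ring=[c(718,165),c(33,165)]
def model(x):
    P=np.array([x[0],x[1],0]);e=np.array([np.cos(x[2]),np.sin(x[2]),0]);n=np.array([-e[1],e[0],0]);th=x[3]
    return lambda r,h,y:P+e*(.108-r*np.cos(th)+h*np.sin(th))+n*y+np.array([0,0,.137+r*np.sin(th)+h*np.cos(th)])
def res(x):
    f=model(x)
    r=list((np.linalg.norm(rim-x[:2],axis=1)-.088)*800)
    for p,y in zip(tab,(-.025,.025)): r+=list(proj(W,f(.223,.007,y))-p)
    for p,y in zip(ring,(-.088,.088)): r.append((proj(W,f(.108,.007,y))-p)[0])
    return r
o=least_squares(res,[.539,-.033,.42,.8]);print(o.x,np.degrees(o.x[2]),np.round(o.fun,1)); f=model(o.x)
print(f(.212,.007,0))
E
```

```text
[ 0.5407 -0.0328  0.4275  0.8905] 24.49640894554634 [ 1.9  2.1  2.6  0.2 -1.4 -0.8 -0.9 -1.5  0.2 -0.2 -3.   0.5 -1.2 -0.7]
[ 0.5226 -0.0411  0.3062]
```

```bash
cat >> h.py <<'E'
P=np.array([.5407,-.0328,0]);YAW=.4275
E_=np.array([np.cos(YAW),np.sin(YAW),0]);Z=np.array([0,0,1.])
TIP=np.array([0,0,manip.finger_overhang])
def F():return manip.get_state()["contact_force"]
E
python3 - <<'E'
from h import *
R=Rz(YAW)
def pt(th,r=.214,h=.007): return P+E_*(.108-r*np.cos(th)+h*np.sin(th)+.011)+Z*(.137+r*np.sin(th)+h*np.cos(th))+TIP
print(manip.finger_overhang)
manip.move_pose(pt(.89)+Z*.06,R); manip.move_linear(pt(.89)+Z*.025,rate=.1)
b=F()
for th in np.r_[np.arange(.95,.1,-.09),.1,.06,.03,.0,-.01,-.02,-.03]:
    p=pt(th)
    if th>.9:p=p+0
    manip.move_linear(p,rate=.07 if th>.15 else .03)
    s=manip.get_state();f=s["contact_force"]-b;print(round(th,2),s["time"],s["eef_pos"],f)
    if f[2]>14 or np.linalg.norm(f)>30:break
E
```

```text
0.014
0.95 4.6333 [ 0.5409 -0.0325  0.3286] [-0.0593 -1.7015 -0.6879]
0.86 5.0583 [ 0.5263 -0.0396  0.3178] [-1.1209 -1.2496 -0.2396]
0.77 5.4833 [ 0.513  -0.0454  0.3046] [-0.5694 -0.6738 -0.309 ]
0.68 5.9083 [ 0.5008 -0.0508  0.2905] [-0.8755 -0.1814 -1.4119]
0.59 6.3333 [ 0.4899 -0.0558  0.2753] [ 0.5691 -0.3476 -0.655 ]
0.5 6.7583 [ 0.4804 -0.0601  0.2591] [ 0.557  -0.4969 -0.4023]
0.41 7.1833 [ 0.4722 -0.0638  0.2421] [ 0.7966 -0.7765 -0.8758]
0.32 7.6083 [ 0.4655 -0.0668  0.2244] [-0.6299  0.4466 -0.2713]
0.23 8.0333 [ 0.4602 -0.0692  0.206 ] [ 0.6751 -0.4775 -0.7363]
0.14 8.825 [ 0.4567 -0.0709  0.1876] [ 0.0462 -0.1399  0.0816]
0.1 9.2583 [ 0.4556 -0.0715  0.179 ] [-0.2818 -0.4479  0.1283]
0.06 9.6917 [ 0.4547 -0.0718  0.1705] [-0.0374 -1.058  -1.4651]
0.03 10.0583 [ 0.4543 -0.0721  0.1642] [-0.1839 -0.689  -0.5876]
0.0 10.425 [ 0.4544 -0.0722  0.158 ] [-0.9027 -0.7386  3.0993]
-0.01 10.675 [ 0.4545 -0.0722  0.1576] [-8.1663 -0.7957 21.8759]
```

```bash
python3 - <<'E'
from h import *
s=manip.get_state()
manip.move_linear(s["eef_pos"]+Z*.12,rate=.2)
manip.move_linear(P-E_*.07+Z*.33,rate=.25)
im=manip.capture("wrist");cv2.imwrite("pics/w2.png",im[:,:,::-1]);W=cam("wrist")
print(manip.get_state()["time"],proj(W,P+Z*.168),proj(W,P+Z*.179),[proj(W,P+Z*.144+E_*.088*a) for a in(-1,1)])
E
```

```text
11.8667 [254.248   91.8631] [254.2386  92.071 ] [array([254.2444, 186.4522]), array([254.2921, -21.6511])]
```

View pics/w2.png

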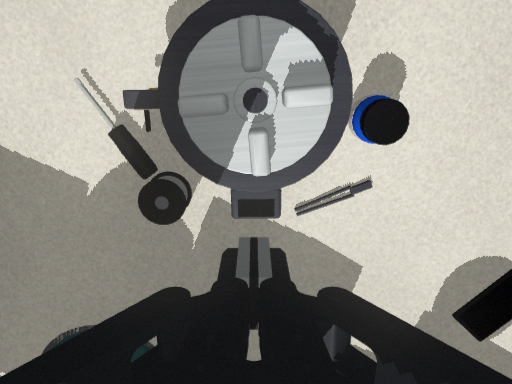

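```bash
cat > turn.py <<'E'
from h import *
import json,sys
R=Rz(YAW); r=.043
st=json.load(open("st.json"));C=np.array(st["C"])
def at(a,zt): return np.array([C[0]+r*np.cos(a),C[1]+r*np.sin(a),zt+TIP[2]])
def fr(a):
    s=manip.get_state();f=s["contact_force"]-np.array(st["b"]); t=np.array([np.sin(a),-np.cos(a),0])
    return f[2],-f@t,f@np.array([np.cos(a),np.sin(a),0]),s["eef_pos"][2]-TIP[2],s["time"]
def press(a,z,lim=13,zmin=.1405,step=.002):
    while 1:
        q=fr(a)
        if q[0]>lim or z<=zmin: return z,q
        z-=step; manip.move_linear(at(a,z),rate=.03)
E
python3 - <<'E'
from h import *
W=cam("wrist")
B=plane(W,(256,99),.176);l=[plane(W,p,.192) for p in((260,150),(307,97),(250,43),(203,104))];rg=[plane(W,p,.144) for p in((160,90),(352,90),(256,190))]
print(B,np.mean(l,0),np.mean(rg[:2],0),rg[2]+E_*.088)
for i in l:print(np.degrees(np.arctan2(*(i-np.mean(l,0))[1::-1])-YAW)%360,np.linalg.norm(i-np.mean(l,0)))
E
```

```text
[ 0.5364 -0.0363  0.176 ] [ 0.5361 -0.0356  0.192 ] [ 0.5424 -0.0336  0.144 ] [ 0.5381 -0.0358  0.144 ]
185.90235148989467 0.03862535710728611
272.8670608034499 0.039309691607710154
5.292163115060094 0.03975350623705558
94.52271862355892 0.03968940865362808
```

```bash
python3 - <<'E'
import json,numpy as np
from h import F,manip
json.dump(dict(C=[.537,-.0355],b=list(F())),open("st.json","w"))
from turn import *
a=np.radians(229.6)+YAW
manip.move_linear(at(a,.22),rate=.25); manip.move_linear(at(a,.171),rate=.12)
st["b"]=list(F())
z,q=press(a,.171); print("press",z,np.round(q,3))
drop=None; n=0
while n<22 and z>.158:
    n+=1; a-=np.radians(8); manip.move_linear(at(a,z),rate=.04)
    q=fr(a)
    if q[0]<9: z,q2=press(a,z); print("  lower",z,np.round(q2,3))
    elif q[0]>22: z+=.001
    print(round(np.degrees(a-YAW)),round(z,4),np.round(q,3))
    if abs(q[1])>35 or abs(q[2])>35: print("side");break
st["a"]=a;st["z"]=z;json.dump(st,open("st.json","w"))
E
```

```text
press 0.163 [19.958 -4.869  2.637  0.165 14.008]
222 0.163 [13.941  0.621  2.336  0.166 14.308]
214 0.163 [14.567  3.221  0.65   0.166 14.608]
206 0.163 [13.601  2.88   1.617  0.166 14.908]
198 0.163 [15.187  4.031  1.823  0.166 15.208]
190 0.163 [13.738  6.185 -0.163  0.166 15.508]
182 0.163 [14.878  8.918 -0.303  0.166 15.808]
174 0.163 [15.906  7.202 -0.173  0.166 16.108]
166 0.163 [15.608  7.394 -0.493  0.166 16.408]
158 0.163 [17.238  8.103 -0.368  0.166 16.708]
150 0.163 [15.81   7.06   0.167  0.166 17.008]
142 0.163 [17.648  7.394 -0.508  0.166 17.308]
  lower 0.13899999999999998 [17.768  4.409  2.28   0.141 20.608]
134 0.139 [ 5.503  3.996 -2.92   0.164 17.608]
```

```bash
python3 - <<'E'
from turn import *
a,z=st["a"],st["z"]; n=0
while n<22:
    n+=1; a-=np.radians(6); manip.move_linear(at(a,z),rate=.04)
    q=fr(a)
    print(round(np.degrees(a-YAW)),round(z,4),np.round(q,3))
    if q[1]>25 or abs(q[2])>35: break
    if q[0]>20: z+=.001
    elif q[0]<11 and z>.139: z-=.001
st["a"]=a;st["z"]=z;json.dump(st,open("st.json","w"))
E
```

```text
128 0.139 [18.075  4.209  1.017  0.141 20.875]
122 0.139 [17.175  3.873  0.085  0.141 21.142]
116 0.139 [17.18   4.868 -0.138  0.141 21.408]
110 0.139 [17.847  4.945 -0.726  0.141 21.675]
104 0.139 [17.051  5.026 -0.82   0.141 21.942]
98 0.139 [17.311  5.957 -1.     0.141 22.208]
92 0.139 [17.968  4.537 -0.554  0.141 22.475]
86 0.139 [18.21   5.368 -1.301  0.141 22.742]
80 0.139 [18.514  5.394 -1.218  0.141 23.008]
74 0.139 [17.948  5.246 -0.956  0.141 23.275]
68 0.139 [17.554  4.634 -1.577  0.141 23.542]
62 0.139 [17.122  3.976 -2.203  0.141 23.808]
56 0.139 [16.653  4.098 -1.198  0.141 24.075]
50 0.139 [15.99   3.267 -0.279  0.141 24.342]
44 0.139 [16.005  3.565 -1.077  0.141 24.608]
38 0.139 [15.886  3.13   0.304  0.141 24.875]
32 0.139 [15.898  3.206 -1.377  0.141 25.142]
26 0.139 [15.839  3.659 -0.967  0.141 25.408]
20 0.139 [14.952  2.999 -1.315  0.141 25.675]
14 0.139 [15.126  4.879 -1.021  0.141 25.942]
8 0.139 [14.513  3.96  -0.532  0.141 26.208]
2 0.139 [16.368  8.222 -2.246  0.141 26.475]
```

```bash
python3 - <<'E'
from turn import *
a,z=st["a"],st["z"]; n=0
while n<14:
    n+=1; a-=np.radians(3); manip.move_linear(at(a,z),rate=.04)
    q=fr(a)
    print(round(np.degrees(a-YAW)),round(z,4),np.round(q,3))
    if q[1]>28 or abs(q[2])>35: break
st["a"]=a;st["z"]=z;json.dump(st,open("st.json","w"))
E
```

```text
-1 0.139 [17.698 12.706 -3.215  0.141 26.725]
-4 0.139 [18.876 16.493 -3.649  0.141 26.975]
-7 0.139 [20.707 20.848 -5.142  0.141 27.225]
-10 0.139 [18.967 22.219 -7.744  0.141 27.475]
-13 0.139 [19.121 26.432 -8.334  0.141 27.725]
-16 0.139 [ 19.793  28.462 -10.802   0.141  27.975]
```

```bash
python3 - <<'E'
from turn import *
a,z=st["a"],st["z"]
def ang():
    d=manip.get_state()["eef_pos"][:2]-C; return np.degrees(np.arctan2(d[1],d[0])-YAW)
print(ang());
for k in range(2):
    a-=np.radians(3); manip.move_linear(at(a,z),rate=.04); print(np.round(fr(a),2),ang())
manip.move_linear(at(a,.147),rate=.04);print("lifted",np.round(fr(a),2),ang())
a+=np.radians(40); manip.move_linear(at(a,.147),rate=.1);print(np.round(fr(a),2),ang())
z,q=press(a,.147,lim=4,zmin=.14,step=.001);print("touch",z,np.round(q,4))
manip.move_linear(at(a,.22),rate=.2)
manip.move_linear(np.r_[C,0]-E_*.07+Z*.33,rate=.25)
im=manip.capture("wrist");cv2.imwrite("pics/w3.png",im[:,:,::-1]);print(manip.get_state()["time"])
E
```

```text
4.09052234067847
[ 20.82  31.76 -10.6    0.14  28.22] 3.7202756352405015
[ 19.9   35.27 -13.75   0.14  28.48] 3.4048477093086964
lifted [-0.53 34.62 -9.93  0.15 28.82] 3.5084264782057684
[ 0.15  0.65 -0.04  0.15 29.27] 16.467516967706374
touch 0.144 [ 5.6197  1.1506 -1.8813  0.1445 30.0167]
31.3417
```

View pics/w3.png

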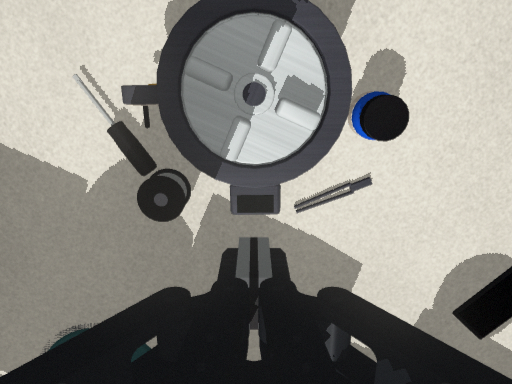

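The cap sits flush (its top touched at 0.1445 m, the ring's being 0.144 m). The lug did not move under 35 N, so it is on its stop. The lid ring is centred at about (255,92), and the jar, spool, screwdriver and tweezers have not moved.

```bash
python3 -c "
from cell import manip
print(manip.hand_in())"
```

```text
the job is handed in; nothing more can be done
None
```

The job is handed in: the lid is shut, and the cap is turned clockwise to its hard stop and stays flush with the lid ring; the four items beside the pot were not moved, and it took about 31 s of the 72 s.

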